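# Shift a safety cabinet's airflow lever through its gate into the run notch

## Task

Bring the cabinet's airflow selector from standby to run: take the ball-topped lever through its zigzag gate, from the lane nearest the robot, through both crossovers, to the far lane and fully home in the notch at the far left corner of the gate, then let go of it. Feel for the crossovers with light pressure and never force the lever against the gate; leave the things standing around it where they are.

Things in the scene. Friction and masses are not known exactly. Their poses are not given: they have to be found in the camera images.
- gate: White selector box fixed to the bench, 210 (x) x 190 (y) mm, aluminium top plate 143 mm high, with a low duct (70 mm high) on its +y side out to y = 190 mm. Origin: centre of its underside; x points away from the robot (turned at most 0.35 rad), y left, z up. A zigzag gate is cut in the top plate; its measures are given in these axes at the gate plane, z = 140 mm.
- near_lane (a point): Middle of the near lane, at x = -35, y = 0, z = 140 mm of the gate. All three lanes run along y, are 18 mm wide and let the axis of the 12 mm thick stem go from y = -25 to +25 mm. Here the lever starts. The gate is rigid and slippery.
- middle_lane (a point): Middle of the middle lane (x = -9 mm of the gate). An 8 mm thick dark steel ward (x = -26 to -18) parts it from the near lane, broken by one crossover 17 mm wide with rounded lips. Its centre lies anywhere from y = +2 to +20 mm of the gate, differs every time and is not reported: lean the lever lightly on the ward and slide it along until it slips in.
- far_lane (a point): Middle of the far lane (x = +17 mm of the gate). The ward between it and the middle lane (x = 0 to 8 mm) has a crossover like the first, but its centre lies anywhere from y = -20 to -2 mm of the gate.
- notch (a point): Middle of the run notch's bottom, where the stem's axis is when fully home: x = +38, y = +22, z = 140 mm of the gate. The notch is a pocket 18 mm wide, 18 mm deep, leading off the far lane's far side (x = 26 mm) at its left end: with the stem at the left end of the far lane (y = +25 mm) or up to 6 mm short of it, the lever can be pushed straight in, away from the robot.
- pivot: The lever's foot inside the box, with all the lever it carries; origin on the gate's z axis, 4 mm above the bench, axes as the gate. The lever tilts about the pivot point 26 mm above this origin (30 mm above the bench, 110 mm below the gate plane). Pressing the lever on the gate with over 70 N (about 36 N at the knob) is forcing it.
- knob (a point): Centre of the black ball knob, 40 mm in diameter, atop the steel lever, 215 mm from the pivot point along the stem; 245 mm above the bench when upright. It moves on a sphere about the pivot point and can be pinched from above; it may roll between the fingers. Only stem and knob stand above the top plate.
- fore (a joint): Fore-and-aft tilt of the lever, rad, about the gate's y axis; 0 upright, positive away from the robot. The stem crosses the gate plane at x = 110 mm * tan(fore): about -0.31 in the near lane, -0.08 middle, +0.15 far, +0.33 home in the notch. The lever weighs about 0.25 kg; friction (0.2 N m, 1 N at the knob) holds it where it is left, no spring.
- side (a joint): Sideways tilt, rad, about the lever's second hinge, which turns with the first; 0 upright, positive to the left. The stem crosses the gate plane at y = 110 mm * tan(side) / cos(fore). Knob centre from the pivot point, in gate axes: 215 mm * (cos(side) sin(fore), sin(side), cos(side) cos(fore)).
- tube_rack: Dark blue tube rack, 100 x 220 x 50 mm, with orange-capped tubes to 81 mm height, loose, right of the work; origin at the centre of its underside. To be left alone.
- tube_bin: Dark blue open bin 130 x 170 x 85 mm with tubes lying in it, loose, left of the work; origin at the centre of its underside. To be left alone.
- reagent_bottle: Amber bottle, 66 mm in diameter, 130 mm high, loose, far right; origin at the centre of its underside. To be left alone.

How it is judged:
By the outcome, as a careful person would: the job done as asked, in the order asked, and still so for the second after the job is handed in, with the robot touching nothing.
It also fails if it takes over 54 s, if anything falls off the work surface, if the arm or the gripper's body presses on something with over 40 N, if the wrist force passes 120 N, or if a joint passes its speed limit or range.

## Robot

A 7-joint arm with a two-finger parallel gripper is mounted at the origin on the work surface. World frame = base frame: x ahead of the robot, y to its left, z up, the work surface at z = 0. Lengths are in m, angles in rad, forces in N, time in s.
With the tool pointing down it reaches from about 0.4 to 0.85 m from the base axis. Payload 10.4 kg.
Tool frame: the origin (TCP) lies where the fingers leave the gripper's body, on its centre line; the fingertips stand 73 mm ahead of it and the grasp point (between the pads) lies 54 mm ahead of it; z points along the fingers, y is the direction in which the jaws open and shut (so a half turn about z gives the same grasp; the last joint's range is limited). The gripper opens to 85 mm and grips with 20 to 120 N. Pads are 22 mm wide; open, the fingers measure 114 mm over their backs; the gripper's body (76 mm by 85 mm) begins 54 mm behind the grasp point. The pads swing forward as they close: fully open they stand 13 mm farther back than shut.
Start: joints at [1.215, 0.332, -0.065, 1.46, 0.022, 1.35, -0.088], TCP at [0.204, -0.591, 0.304] pointing down, gripper open.
Joint ranges: [-2.6, 2.6], [-0.5, 2.12], [-1.47, 1.34], [0.16, 2.42], [-1.27, 4.41], [0.06, 2.06], [-2.6, 2.6]. Speed limits (rad/s): [2.22, 2.22, 2.79, 2.79, 3.14, 3.14, 3.14].

## Interface

Orientations are given as a unit quaternion [x, y, z, w].
In Python, from workcell import get_obs, camera, camera_model, hand_in gives the robot as it stands.
- The arm moves only by the shell command python3 -m crank 'ROWS' [FORCE]. ROWS is text: rows parted by semicolons, each of 7 numbers parted by spaces: the shift along the tool's x, y, z in units of 40 mm (1.0 is 40 mm), then the turn, a rotation vector about the tool's x, y, z in units of 8 degrees (1.0 is 8 degrees), then the finger opening in mm, from 0 to 85.4. In form: x y z ax ay az jaw; .... A call has exactly 10 rows; each row shifts and turns the pose as measured when the row begins, along the tool's axes as they then stand; what a row does not reach is not made up. A row lasts 1/10 s, in which the tool goes at most 50 mm and 8.59 degrees, less where a joint would pass 70% of its speed; a pose out of reach is approached as far as the arm can. A call is refused whole if a number of a shift passes 1 or a number of a turn 1, either way. A call with a gripper value outside its range is refused whole. The fingers move at their own pace and stop on an object; FORCE is the grip in N (left out, the last holds). Time passes only in rows, so rows that do not move let the fingers close, or fill a call up. It gives the time, the measured TCP pose, the force and the opening at its end, in the units of the state.
- get_obs(): the state, without advancing time (a new reading comes with each control period).
- camera(name): name is "scene" or "top"; returns (picture, depth): 384x512x3 uint8, red, green, blue; 384x512 float32, m along the optical axis (not along the pixel's ray), 0 where there is no reading.
- camera_model(name): a dict with "fx", "fy", "cx", "cy" (pixels), "position" and "rotation" of the camera in the world. Camera axes: x right, y up, looking along -z (the intrinsics and any distortion apply to the point x, -y, -z); pixel columns grow to the right and rows downward; lengths in m; the calibration is good to about 2 mm. A picture is of the moment at which its call begins. camera_model takes no time and is no camera call.
- hand_in(): hands the job in, once; it reports no verdict.
The state is a dict: "clock": time; "joint_pos": joint angles; "joint_velocities": joint speeds; "tau": joint torques, N m; "position": TCP position; "ee_rot": TCP orientation; "ft_force": force on the tool from outside, world axes, zero at the start; "torque": the same for the moment, N m; "grip_width": opening from 0.0 (shut) to 1.0 (fully open).
Only numpy, scipy, OpenCV 4.12 (cv2) and the standard library are available. Lean on these libraries where they do the work, as an engineer would, in place of code of your own. Each camera call takes 0.05 s, during which the arm holds its last target.

## Working session

There is one attempt and no reset: what is moved stays moved. The work goes in short steps, Python scripts to look and compute and a shell command to move; the robot and the scene stay as the last step left them, time stands still between calls to the robot, and variables do not carry over. Pictures are saved under pics/ and viewed, and the job is handed in when it is done.

```bash
ls; mkdir -p pics; python3 - <<'E'
from workcell import *
import cv2
o=get_obs()
for k in o: print(k,o[k])
for n in ("scene","top"):
    p,d=camera(n); cv2.imwrite(f"pics/{n}0.png",p[:,:,::-1]); print(n,camera_model(n))
    import numpy as np; np.savez(f"{n}0.npz",p=p,d=d)
E
```

```text
pics
clock 0.0
joint_pos [ 1.21539885  0.33288763 -0.06467035  1.46097844  0.02157067  1.34989344
 -0.08846631]
joint_velocities [ 0.00067129  0.00065234 -0.00202996 -0.00048794  0.00113586  0.00066491
  0.00035419]
tau [ 1.77238085e-04 -6.25438571e+01  4.93806170e-02 -3.91619539e+01
  1.62993389e-02  9.50999645e-03  1.92700691e-05]
position [ 0.20407723 -0.59044238  0.30308821]
ee_rot [ 9.86185640e-01  1.65642210e-01 -1.46717593e-04 -7.21669134e-04]
ft_force [-0.1179709   0.46053555  0.23031844]
torque [ 0.00130549 -0.00178098  0.01605399]
grip_width 1.0012519572314782
scene {'fx': 348.1410137870863, 'fy': 348.1410137870863, 'cx': 252.0896039541238, 'cy': 186.9332563589203, 'position': array([0.79209067, 0.49486592, 1.0387893 ]), 'rotation': array([0.07372694, 0.26082517, 0.92886974, 0.25245906])}
top {'fx': 366.17427609930326, 'fy': 366.17427609930326, 'cx': 260.46282428155797, 'cy': 186.08490583017533, 'position': array([0.2320522 , 0.0553914 , 1.53273964]), 'rotation': array([-0.07271612,  0.08244191,  0.73117807, -0.67327137])}
```

View pics/scene0.png

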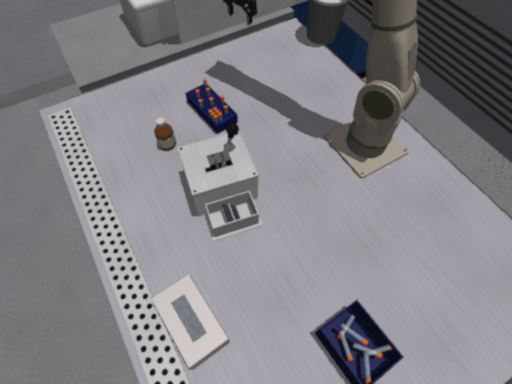

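View pics/top0.png

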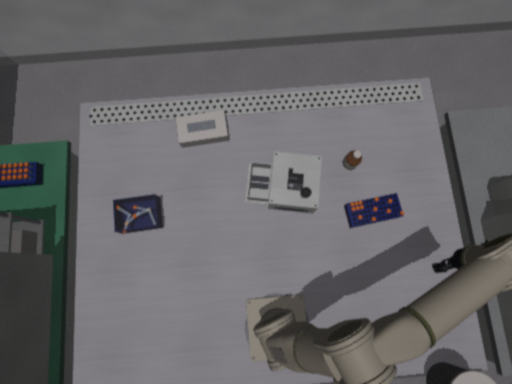

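The scene view shows the gate box around (218,165) with the knob at (232,130). In the top view the box is at (296,180) and the knob at (306,192). Next I'll deproject these.

```bash
cat > h.py <<'E'
import numpy as np, cv2
from scipy.spatial.transform import Rotation as R
from workcell import *
def cloud(n,d):
    m=camera_model(n); v,u=np.mgrid[:384,:512]
    c=np.stack([(u-m['cx'])/m['fx']*d,-(v-m['cy'])/m['fy']*d,-d],-1)
    w=c@R.from_quat(m['rotation']).as_matrix().T+m['position']
    w[d<=0]=np.nan
    return w
def proj(n,P):
    m=camera_model(n); c=(np.atleast_2d(P)-m['position'])@R.from_quat(m['rotation']).as_matrix()
    return np.c_[m['cx']+m['fx']*c[:,0]/-c[:,2], m['cy']-m['fy']*c[:,1]/-c[:,2]]
E
python3 - <<'E'
from h import *
for n,box in (("scene",(160,100,300,250)),("top",(235,135,335,225))):
    f=np.load(n+"0.npz"); p,d=f['p'],f['d']; w=cloud(n,d)
    x0,y0,x1,y1=box
    W=w[y0:y1,x0:x1]
    z=W[...,2]
    print(n,"table z",np.nanmedian(w[...,2]))
    m=(abs(z-0.143)<0.010)
    pts=W[m]; c=np.median(pts,0); pts=pts[np.linalg.norm(pts[:,:2]-c[:2],axis=1)<.17]
    r=cv2.minAreaRect(pts[:,:2].astype(np.float32)); print(len(pts),np.median(pts,0),r)
    k=(z>0.21)&(z<.30)&(np.linalg.norm(W[...,:2]-c[:2],axis=-1)<.2); q=W[k]; print("knob",len(q),q.mean(0) if len(q) else 0,q.max(0),q.min(0))
    A=q; # sphere fit radius .02
    from scipy.optimize import least_squares
    s=least_squares(lambda c:np.linalg.norm(q-c,axis=1)-.02,q.mean(0)-[0,0,.01],loss='soft_l1',f_scale=.003); print("sphere",s.x,np.sqrt(np.mean(s.fun**2)))
    cr=p[y0:y1,x0:x1,::-1]; cv2.imwrite(f"pics/{n}0z.png",cv2.resize(cr,None,fx=5 if n=='top' else 4,fy=5 if n=='top' else 4,interpolation=cv2.INTER_CUBIC))
E
```

```text
scene table z 0.0004453304237083122
3015 [ 0.56489539 -0.10340386  0.14305917] ((0.5557814240455627, -0.11534532904624939), (0.19415231049060822, 0.21105097234249115), 78.96337890625)
knob 149 [ 0.48853474 -0.13044176  0.23973319] [ 0.50335106 -0.11690445  0.25350686] [ 0.46669388 -0.15316446  0.21061815]
sphere [ 0.48416834 -0.13778657  0.23105905] 0.0017293861794768905
top table z -0.001413724918965853
2225 [ 0.56123008 -0.11124875  0.14218902] ((0.557784378528595, -0.11522848159074783), (0.19078081846237183, 0.21267253160476685), 79.28067779541016)
knob 96 [ 0.4833024  -0.13505096  0.24354115] [ 0.50389714 -0.1186145   0.25456766] [ 0.46669319 -0.1549466   0.2249919 ]
sphere [ 0.48575844 -0.13621387  0.23064339] 0.0018633015553401085
```

```bash
python3 -c "
from h import *
print(R.from_quat(get_obs()['ee_rot']).as_matrix())"
```

```text
[[ 9.45114307e-01  3.26739473e-01 -5.13001764e-04]
 [ 3.26739867e-01 -9.45113484e-01  1.24940760e-03]
 [-7.66141041e-05 -1.34845112e-03 -9.99999088e-01]]
```

View pics/scene0z.png

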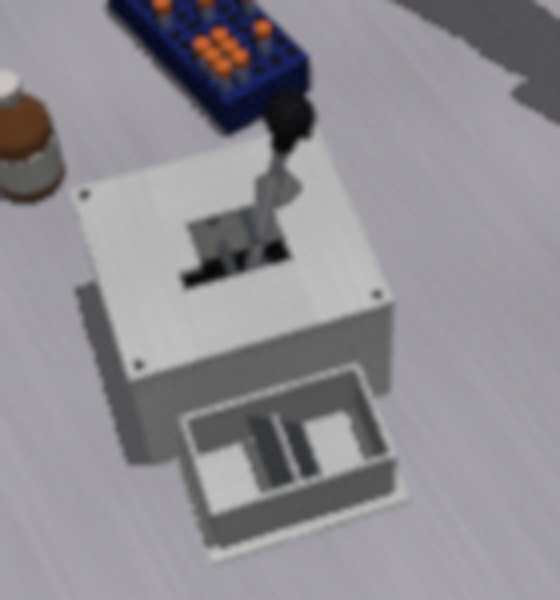

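View pics/top0z.png

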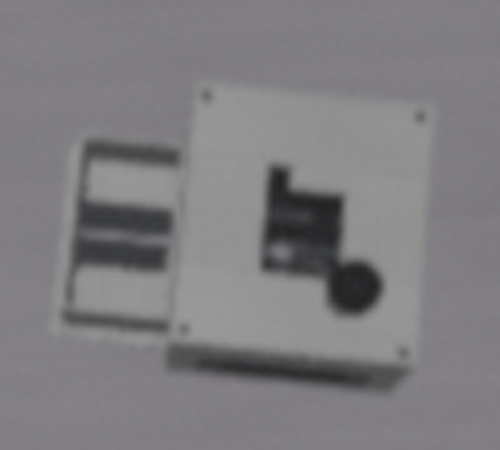

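```bash
cat >> h.py <<'E'
def ray(n,u,v,z):
    m=camera_model(n); c=np.array([(u-m['cx'])/m['fx'],-(v-m['cy'])/m['fy'],-1])
    w=R.from_quat(m['rotation']).as_matrix()@c; return m['position']+w*(z-m['position'][2])/w[2]
E
python3 - <<'E'
from h import *
T=[ray("top",235+a/5-.4,135+b/5-.4,.144) for a,b in((207,96),(420,117),(183,329),(403,352))]
S=[ray("scene",160+a/4-.4,100+b/4-.4,.144) for a,b in((139,365),(84,195),(377,295))]
for t in T+S: print(t.round(4))
print("centre",np.mean(T,0),(S[1]+S[2])/2)
a=lambda v:np.degrees(np.arctan2(v[1],v[0]))
print(a(T[0]-T[2]),a(T[1]-T[3]),a(T[0]-T[1])-90,a(T[2]-T[3])-90, a(S[0]-S[2]),a(S[0]-S[1])-90)
E
```

```text
[ 0.6671 -0.0491  0.144 ]
[ 0.6361 -0.2156  0.144 ]
[ 0.4817 -0.0134  0.144 ]
[ 0.4499 -0.1804  0.144 ]
[ 0.6663 -0.0496  0.144 ]
[ 0.6354 -0.2166  0.144 ]
[ 0.4807 -0.0139  0.144 ]
centre [ 0.55866696 -0.11462115  0.144     ] [ 0.55803528 -0.1152513   0.144     ]
-10.904845553773024 -10.696682078881139 -10.556099827894286 -10.768642201087047 -10.88102299786775 -10.469399507657897
```

Gate centre is (0.558, -0.115) with yaw -0.187. The knob is at (0.485, -0.137, 0.231), 215 mm from the pivot, which matches the given length. Both cameras agree. I'll approach above it next.

```bash
cat >> h.py <<'E'
G=np.array([.558,-.115,0]); YAW=-.187
Rg=R.from_euler('z',YAW).as_matrix()
def st(knob=None):
    o=get_obs(); M=R.from_quat(o['ee_rot']).as_matrix(); p=o['position']; g=p+M[:,2]*.050
    gg=Rg.T@(g-G); d=gg-[0,0,.03]
    L=np.linalg.norm(d); fore=np.arctan2(d[0],d[2]); side=np.arcsin(d[1]/L)
    print('t %.2f tcp %s grip(gate,mm) %s |d| %.1f fore %.3f side %.3f stem x %.1f y %.1f w %.3f'%(o['clock'],p.round(4),(gg*1e3).round(1),L*1e3,fore,side,110*np.tan(fore),110*np.tan(side)/np.cos(fore),o['grip_width']))
    print('F gate',(Rg.T@o['ft_force']).round(1),'T',(Rg.T@o['torque']).round(2),'tool in gate',(Rg.T@M).round(3).tolist())
    return o,M,gg
def togo(target_w,axis_y=None):
    o=get_obs(); M=R.from_quat(o['ee_rot']).as_matrix()
    print('tool-axis units to go',(M.T@(np.array(target_w)-o['position'])/.04).round(2))
    Rt=np.c_[Rg[:,0],-Rg[:,1],[0,0,-1]]
    print('turn units',(R.from_matrix(M.T@Rt).as_rotvec(degrees=True)/8).round(2))
E
python3 -m crank '0.75 -0.6 -0.7 0 0 0 85; 0.75 -0.6 -0.7 0 0 0 85; 0.8 -0.65 0 0 0 0 85; 0.8 -0.65 0 0 0 0 85; 0.8 -0.65 0 0 0 0 85; 0.8 -0.65 0 0 0 0 85; 0.8 -0.65 0 0 0 0 85; 0.8 -0.65 0 0 0 0 85; 0.8 -0.65 0 0 0 0 85; 0.8 -0.65 0 0 0 0 85' 30
python3 -c "
from h import *
st();togo([.485,-.137,.36])"
```

```text
clock: 1.1
position: [0.4223, -0.2367, 0.3573]
ee_rot: [0.987, 0.16, -0.003, -0.003]
ft_force: [1.1, 0.1, -0.2]
grip_width: 0.994
t 1.10 tcp [ 0.4223 -0.2367  0.3573] grip(gate,mm) [-111.1 -144.6  307.3] |d| 331.9 fore -0.381 side -0.451 stem x -44.1 y -57.4 w 0.994
F gate [ 1.1  0.3 -0.2] T [-0.   -0.06  0.04] tool in gate [[0.874, 0.487, -0.007], [0.487, -0.874, 0.004], [-0.004, -0.007, -1.0]]
tool-axis units to go [ 2.27 -1.87 -0.07]
turn units [-0.04  0.04  3.64]
```

```bash

python3 -m crank '0.5 -0.4 0 0 0 0.9 85; 0.4 -0.4 0 0 0 0.9 85; 0.4 -0.5 0 0 0 0.9 85; 0.3 -0.5 0 0 0 0.9 85; 0 0 0 0 0 0.4 85; 0 0 0 0 0 0 85; 0 0 0 0 0 0 85; 0 0 0 0 0 0 85; 0 0 0 0 0 0 85; 0 0 0 0 0 0 85'
python3 -c "
from h import *
st();togo([.485,-.137,.282])"
```

```text
clock: 2.1
position: [0.4795, -0.1463, 0.3555]
ee_rot: [0.992, -0.122, -0.005, -0.003]
ft_force: [0.8, -0.9, 0.2]
grip_width: 0.999
t 2.10 tcp [ 0.4795 -0.1463  0.3555] grip(gate,mm) [-71.8 -45.1 305.5] |d| 288.3 fore -0.255 side -0.157 stem x -28.7 y -18.0 w 0.999
F gate [ 1.  -0.8  0.2] T [-0.06  0.01  0.04] tool in gate [[0.998, -0.058, -0.011], [-0.058, -0.998, 0.005], [-0.011, -0.005, -1.0]]
tool-axis units to go [ 0.1  -0.25  1.84]
turn units [-0.04  0.08 -0.42]
```

```bash

python3 -m crank '0.1 -0.25 0 0 0.05 -0.4 85; 0 0 0 0 0 0 85; 0 0 0.5 0 0 0 85; 0 0 0.5 0 0 0 85; 0 0 0.4 0 0 0 85; 0 0 0.35 0 0 0 85; 0 0 0 0 0 0 85; 0 0 0 0 0 0 85; 0 0 0 0 0 0 85; 0 0 0 0 0 0 85'
python3 -c "
from h import *
st();togo([.485,-.137,.282])
for n in ('scene','top'):
    p,d=camera(n); u,v=proj(n,[.485,-.137,.25])[0].astype(int); cv2.imwrite(f'pics/{n}1.png',cv2.resize(p[max(0,v-60):v+60,u-75:u+75,::-1],None,fx=5,fy=5,interpolation=cv2.INTER_CUBIC))"
```

```text
clock: 3.1
position: [0.4851, -0.141, 0.2854]
ee_rot: [0.995, -0.099, -0.0, -0.002]
ft_force: [0.4, -0.3, 0.6]
grip_width: 0.995
t 3.10 tcp [ 0.4851 -0.141   0.2854] grip(gate,mm) [-66.8 -39.  235.4] |d| 219.5 fore -0.315 side -0.179 stem x -35.8 y -20.9 w 0.995
F gate [ 0.4 -0.2  0.6] T [-0.05 -0.02 -0.01] tool in gate [[1.0, -0.011, -0.001], [-0.011, -1.0, 0.003], [-0.001, -0.003, -1.0]]
tool-axis units to go [-0.02 -0.1   0.09]
turn units [-0.02  0.01 -0.08]
```

View pics/scene1.png

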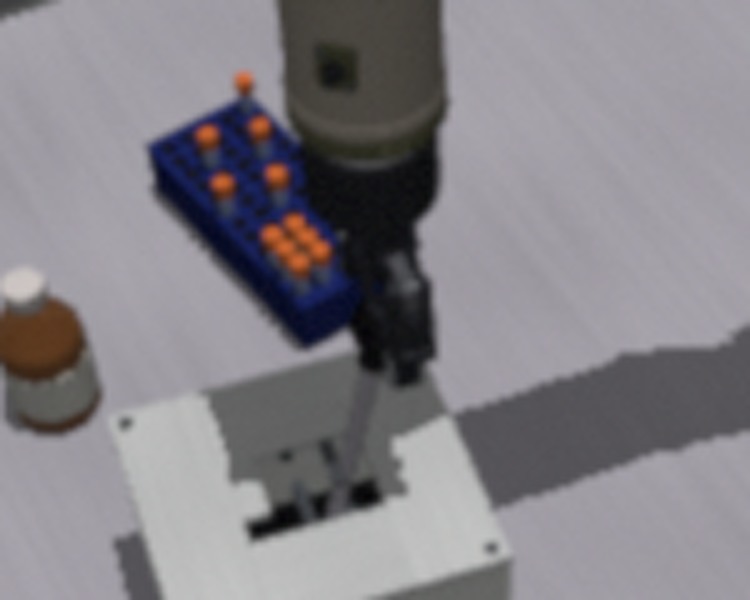

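View pics/top1.png

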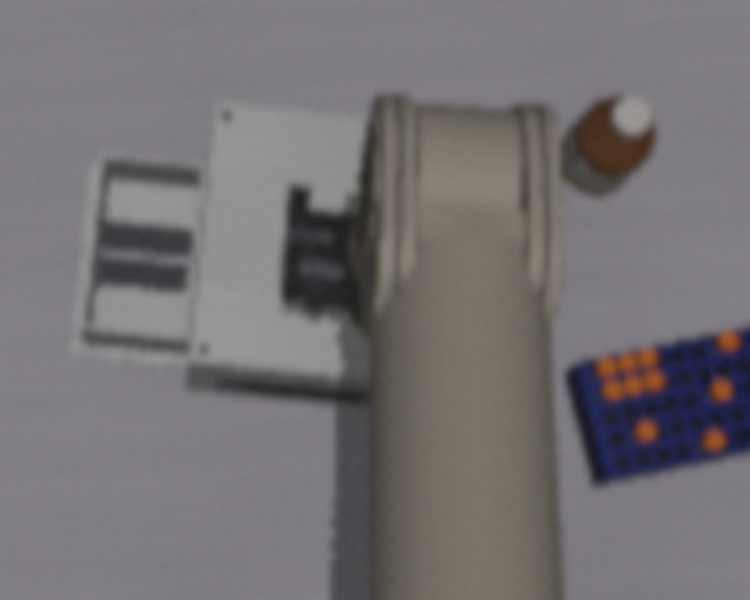

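The scene view shows the fingers astride the knob at about (395,310), with the stem running down to (340,500). Now I'll close on it.

```bash

python3 -m crank '0 -0.08 0.08 0 0 -0.08 60; 0 0 0 0 0 0 45; 0 0 0 0 0 0 38; 0 0 0 0 0 0 30; 0 0 0 0 0 0 30; 0 0 0 0 0 0 30; 0 0 0 0 0 0 30; 0 0 0 0 0 0 30; 0 0 0 0 0 0 30; 0 0 0 0 0 0 30' 25
python3 -c "
from h import *
st()"
```

```text
clock: 4.2
position: [0.4859, -0.1376, 0.2826]
ee_rot: [0.996, -0.093, 0.0, -0.001]
ft_force: [-0.3, -0.4, 0.7]
grip_width: 0.45
t 4.20 tcp [ 0.4859 -0.1376  0.2826] grip(gate,mm) [-66.6 -35.5 232.6] |d| 216.2 fore -0.318 side -0.165 stem x -36.2 y -19.3 w 0.450
F gate [-0.2 -0.4  0.7] T [0.03 0.06 0.02] tool in gate [[1.0, 0.001, 0.0], [0.001, -1.0, 0.003], [0.0, -0.003, -1.0]]
```

```bash

python3 -m crank '0 -0.12 -0.02 0 0 0 30; 0 -0.15 -0.02 0 0 0 30; 0 -0.15 -0.02 0 0 0 30; 0 -0.15 -0.01 0 0 0 30; 0 -0.12 0 0 0 0 30; 0 -0.1 0 0 0 0 30; 0 0 0 0 0 0 30; 0 0 0 0 0 0 30; 0.05 0 0 0 0 0 30; 0.05 0 0 0 0 0 30'
python3 -c "
from h import *
st()"
```

```text
clock: 5.2
position: [0.4946, -0.1091, 0.2886]
ee_rot: [0.995, -0.095, -0.0, 0.004]
ft_force: [-5.0, -2.5, 9.1]
grip_width: 0.453
t 5.20 tcp [ 0.4946 -0.1091  0.2886] grip(gate,mm) [-63.4  -6.4 238.6] |d| 218.1 fore -0.295 side -0.029 stem x -33.4 y -3.4 w 0.453
F gate [-4.5 -3.4  9.1] T [-0.85  0.87 -0.08] tool in gate [[1.0, -0.004, -0.0], [-0.004, -1.0, -0.007], [-0.0, 0.007, -1.0]]
```

```bash

python3 -m crank '0.06 -0.04 -0.03 0 0 0 30; 0.06 -0.04 -0.02 0 0 0 30; 0.06 -0.05 0 0 0 0 30; 0.06 -0.05 0 0 0 0 30; 0.06 -0.05 0 0 0 0 30; 0.06 -0.05 0 0 0 0 30; 0.06 -0.05 0 0 0 0 30; 0.06 -0.05 0 0 0 0 30; 0.06 -0.05 0 0 0 0 30; 0.06 -0.05 0 0 0 0 30'
python3 -c "
from h import *
st()"
```

```text
clock: 6.2
position: [0.5033, -0.1047, 0.2894]
ee_rot: [0.994, -0.103, -0.028, 0.012]
ft_force: [-21.0, -4.7, 14.3]
grip_width: 0.451
t 6.20 tcp [ 0.5033 -0.1047  0.2894] grip(gate,mm) [-58.3  -1.4 239.5] |d| 217.4 fore -0.272 side -0.007 stem x -30.6 y -0.8 w 0.451
F gate [-19.7  -8.5  14.3] T [-1.73  3.99  0.04] tool in gate [[0.998, -0.019, -0.054], [-0.021, -0.999, -0.029], [-0.053, 0.03, -0.998]]
```

```bash
python3 -c "
from h import *
togo([0,0,0])"
python3 -m crank '-0.04 0 -0.04 0 0 0 30; -0.03 0 -0.04 0.2 -0.2 0 30; 0 0 0 0.1 -0.2 0 30; 0 0 0 0 0 0 30; 0 0 0 0 0 0 30; 0 -0.08 0 0 0 0 30; 0 -0.08 0 0 0 0 30; 0 -0.08 0 0 0 0 30; 0 0 0 0 0 0 30; 0 0 0 0 0 0 30'
python3 -c "
from h import *
st();togo([0,0,0])"
```

```text
tool-axis units to go [-12.45  -0.2    7.91]
turn units [ 0.21  0.38 -0.14]
clock: 7.2
position: [0.503, -0.0932, 0.289]
ee_rot: [0.993, -0.103, -0.055, -0.012]
ft_force: [-0.1, -3.4, -2.0]
grip_width: 0.45
t 7.20 tcp [ 0.503  -0.0932  0.289 ] grip(gate,mm) [-63.7  12.  239.3] |d| 219.1 fore -0.296 side 0.055 stem x -33.5 y 6.3 w 0.450
F gate [ 0.6 -3.4 -2. ] T [-1.35 -0.3  -0.03] tool in gate [[0.994, -0.021, -0.112], [-0.019, -1.0, 0.015], [-0.112, -0.013, -0.994]]
tool-axis units to go [-11.89   0.41   8.61]
turn units [-0.1   0.8  -0.14]
```

```bash

python3 -m crank '-0.03 0 0 0 0.25 0 30; -0.03 0 0 0 0.25 0 30; -0.03 0 0 0 0.25 0 30; -0.02 0 0 0 0.15 0 30; 0 0.08 0 0 0 0 30; 0 0.08 0 0 0 0 30; 0 0.08 0 0 0 0 30; 0 0.08 0 0 0 0 30; 0 0 0 0 0 0 30; 0 0 0 0 0 0 30'
python3 -c "
from h import *
st();togo([0,0,0])"
```

```text
clock: 8.2
position: [0.4963, -0.1012, 0.29]
ee_rot: [0.995, -0.102, 0.008, -0.009]
ft_force: [-1.2, 2.8, -0.3]
grip_width: 0.449
t 8.20 tcp [ 0.4963 -0.1012  0.29  ] grip(gate,mm) [-62.5   3.1 240. ] |d| 219.1 fore -0.289 side 0.014 stem x -32.7 y 1.6 w 0.449
F gate [-1.7  2.5 -0.3] T [ 0.73  0.41 -0.01] tool in gate [[1.0, -0.017, 0.015], [-0.017, -1.0, 0.02], [0.014, -0.02, -1.0]]
tool-axis units to go [-12.76   0.18   7.07]
turn units [-0.14 -0.1  -0.12]
```

```bash

python3 -m crank '0.03 0 0 0 -0.1 0 30; 0.03 0 0 0 0 0 30; 0.03 0 0 0 0 0 30; 0.03 -0.07 0 0 0 0 30; 0.02 -0.07 0 0 0 0 30; 0.02 -0.07 0 0 0 0 30; 0.02 -0.07 0 0 0.03 0 30; 0.02 -0.07 0 0 0.03 0 30; 0.02 -0.07 0 0 0.03 0 30; 0 0 0 0 0 0 30'
python3 -c "
from h import *
st();togo([0,0,0])"
```

```text
clock: 9.2
position: [0.5043, -0.0944, 0.2912]
ee_rot: [0.994, -0.106, 0.001, -0.002]
ft_force: [-0.7, 2.7, -1.1]
grip_width: 0.444
t 9.20 tcp [ 0.5043 -0.0944  0.2912] grip(gate,mm) [-56.6  10.5 241.2] |d| 218.9 fore -0.262 side 0.048 stem x -29.5 y 5.5 w 0.444
F gate [-1.2  2.5 -1.1] T [0.62 0.38 0.19] tool in gate [[1.0, -0.025, 0.001], [-0.025, -1.0, 0.005], [0.001, -0.005, -1.0]]
tool-axis units to go [-12.83   0.38   7.27]
turn units [-0.03 -0.01 -0.18]
```

```bash

python3 -m crank '0.04 0 0 0 0 0 30; 0.04 0 0 0 0 0 30; 0.04 0 0 0 0 0 30; 0.04 0 0 0 0 0 30; 0.04 0 0 0 0 0 30; 0 0 0 0 0 0 30; 0 0 0 0 0 0 30; 0 0 0 0 0 0 30; 0 0 0 0 0 0 30; 0 0 0 0 0 0 30'
python3 -c "
from h import *
st();togo([0,0,0])
for n in ('scene',):
    p,d=camera(n); u,v=proj(n,[.51,-.1,.19])[0].astype(int); cv2.imwrite(f'pics/{n}2.png',cv2.resize(p[max(0,v-40):v+50,u-60:u+60,::-1],None,fx=6,fy=6,interpolation=cv2.INTER_CUBIC)); print(u-60,v-40)"
```

```text
clock: 10.2
position: [0.5061, -0.0942, 0.2913]
ee_rot: [0.994, -0.105, -0.01, -0.002]
ft_force: [-3.9, 2.3, 1.7]
grip_width: 0.448
t 10.20 tcp [ 0.5061 -0.0942  0.2913] grip(gate,mm) [-55.8  10.9 241.3] |d| 218.9 fore -0.258 side 0.050 stem x -29.1 y 5.7 w 0.448
F gate [-4.2  1.5  1.7] T [0.23 0.84 0.02] tool in gate [[1.0, -0.022, -0.02], [-0.022, -1.0, 0.002], [-0.02, -0.002, -1.0]]
tool-axis units to go [-12.72   0.34   7.54]
turn units [-0.02  0.14 -0.16]
171 108
```

View pics/scene2.png

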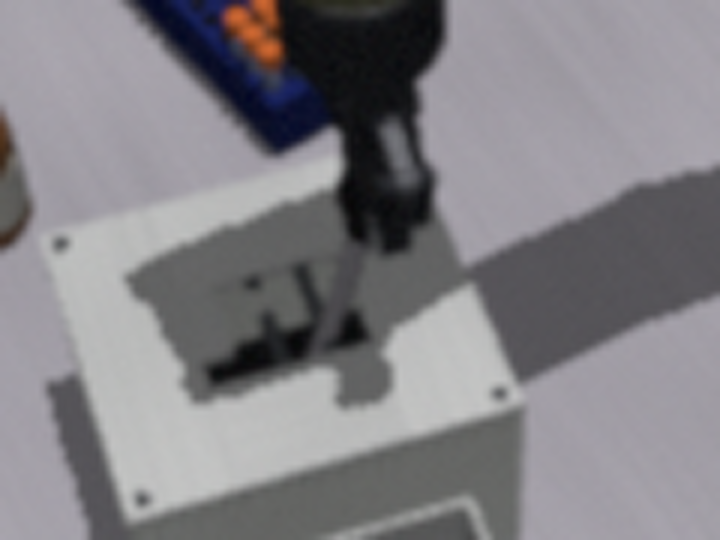

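The stem crosses the gate plane near zoom pixel (318,345). I'll check that against the lane geometry.

```bash
python3 - <<'E'
from h import *
# draw overlay of gate geometry on current scene view
p,d=camera("scene")
u0,v0,s=190,130,11
im=cv2.resize(p[v0:v0+50,u0:u0+66,::-1],None,fx=s,fy=s,interpolation=cv2.INTER_CUBIC)
def px(x,y,z=140): 
    q=proj("scene",G+Rg@np.array([x,y,z])/1e3)[0]; return tuple(int(t) for t in ((q[0]+.5-u0)*s,(q[1]+.5-v0)*s))
def rect(x0,x1,y0,y1,c): cv2.polylines(im,[np.array([px(x0,y0),px(x1,y0),px(x1,y1),px(x0,y1)])],True,c,1)
rect(-44,-26,-34,34,(0,255,0)); rect(-18,0,-34,34,(0,255,0)); rect(8,26,-34,34,(0,255,0))
for x,y,c in ((-32,5.5,(0,0,255)),(-29,5.5,(255,0,255)),(-22,5.5,(255,255,0))):
    f=np.arctan(x/110); sd=np.arctan(y/110*np.cos(f)); k=np.array([np.cos(sd)*np.sin(f),np.sin(sd),np.cos(sd)*np.cos(f)])
    a=np.array([0,0,30])
    cv2.line(im,px(*(a+k*110/k[2])),px(*(a+k*190)),c,1)
cv2.imwrite("pics/ov1.png",im)
E
```

```text
(no output)
```

View pics/ov1.png

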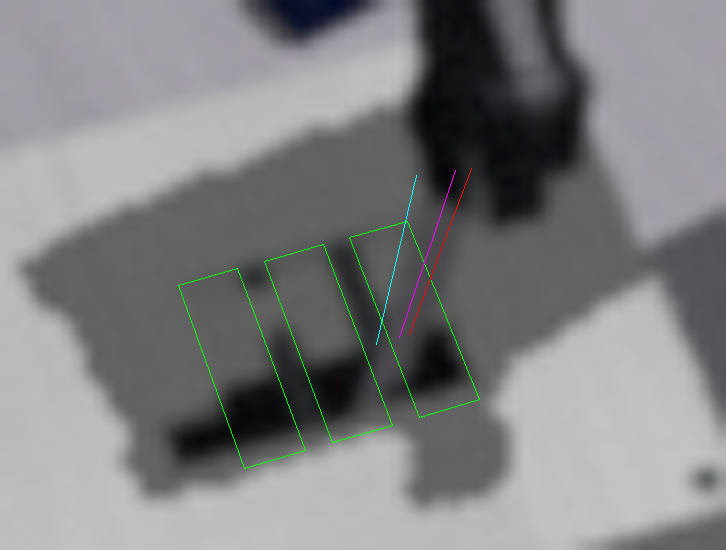

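```bash

python3 -m crank '0.03 -0.05 0 0 0 0 30; 0.03 -0.05 0 0 0 0 30; 0.03 -0.05 0 0 0 0 30; 0.03 -0.05 0 0 0 0 30; 0.03 -0.05 0 0 0.02 0 30; 0.03 -0.05 0 0 0.02 0 30; 0.03 0 0 0 0.02 0 30; 0.03 0 0 0 0 0 30; 0.03 0 0 0 0 0 30; 0 0 0 0 0 0 30'
python3 -c "
from h import *
st()"
```

```text
clock: 11.3
position: [0.5179, -0.0888, 0.2932]
ee_rot: [0.994, -0.107, -0.007, 0.003]
ft_force: [-2.3, 1.6, 2.0]
grip_width: 0.449
t 11.30 tcp [ 0.5179 -0.0888  0.2932] grip(gate,mm) [-45.   18.  243.2] |d| 218.7 fore -0.208 side 0.082 stem x -23.2 y 9.3 w 0.449
F gate [-2.5  1.2  2. ] T [-0.27  0.69 -0.09] tool in gate [[1.0, -0.028, -0.013], [-0.028, -1.0, -0.006], [-0.013, 0.007, -1.0]]
```

```bash

python3 -m crank '0.06 0 -0.01 0 0 0 30; 0.08 0 -0.01 0 0 0 30; 0.08 0 -0.01 0 0 0 30; 0.08 0 -0.01 0 0 0 30; 0.08 0 -0.01 0 0 0 30; 0.08 0 -0.01 0 0 0 30; 0.08 0 0 0 0 0 30; 0.06 0 0 0 0 0 30; 0 0 0 0 0 0 30; 0 0 0 0 0 0 30'
python3 -c "
from h import *
st()"
```

```text
clock: 12.3
position: [0.5449, -0.0941, 0.2967]
ee_rot: [0.994, -0.107, -0.005, 0.002]
ft_force: [-1.3, 0.4, 4.0]
grip_width: 0.45
t 12.30 tcp [ 0.5449 -0.0941  0.2967] grip(gate,mm) [-17.2  17.9 246.7] |d| 218.2 fore -0.079 side 0.082 stem x -8.7 y 9.1 w 0.450
F gate [-1.3  0.2  4. ] T [0.05 0.56 0.02] tool in gate [[1.0, -0.028, -0.009], [-0.028, -1.0, -0.005], [-0.009, 0.005, -1.0]]
```

```bash

python3 -m crank '0 0.08 0 0 0 0 30; 0 0.1 0 0 0 0 30; 0 0.1 0 0 0 0 30; 0 0.1 0 0 0 0 30; 0 0.08 0 0 0 0 30; 0.03 0 0 0 0 0 30; 0.03 0 0 0 0 0 30; 0.03 0 0 0 0 0 30; 0.03 0 0 0 0 0 30; 0.03 0 0 0 0 0 30'
python3 -c "
from h import *
st()"
```

```text
clock: 13.3
position: [0.548, -0.1113, 0.2979]
ee_rot: [0.994, -0.106, -0.003, -0.001]
ft_force: [-2.3, 3.4, 8.2]
grip_width: 0.451
t 13.30 tcp [ 0.548  -0.1113  0.2979] grip(gate,mm) [-10.8   1.9 247.9] |d| 218.2 fore -0.050 side 0.009 stem x -5.5 y 0.9 w 0.451
F gate [-2.9  2.9  8.2] T [0.7  0.49 0.03] tool in gate [[1.0, -0.025, -0.006], [-0.025, -1.0, 0.001], [-0.006, -0.001, -1.0]]
```

```bash

python3 -m crank '0.03 0.04 -0.03 0 0 0 30; 0.03 0.05 0 0 0 0 30; 0.03 0.05 0 0 0 0 30; 0.03 0.05 0 0 0 0 30; 0.03 0.05 0 0 0.02 0 30; 0.02 0.05 0 0 0.02 0 30; 0.02 0.05 0 0 0.02 0 30; 0.02 0.05 0 0 0.02 0 30; 0.02 0.05 0 0 0.02 0 30; 0 0 0 0 0 0 30'
python3 -c "
from h import *
st()"
```

```text
clock: 14.3
position: [0.5487, -0.1191, 0.298]
ee_rot: [0.995, -0.1, -0.006, -0.007]
ft_force: [-2.9, 2.8, 4.5]
grip_width: 0.447
t 14.30 tcp [ 0.5487 -0.1191  0.298 ] grip(gate,mm) [ -9.   -5.1 248. ] |d| 218.3 fore -0.041 side -0.024 stem x -4.6 y -2.6 w 0.447
F gate [-3.4  2.2  4.5] T [ 0.74  0.72 -0.34] tool in gate [[1.0, -0.014, -0.014], [-0.014, -1.0, 0.013], [-0.014, -0.013, -1.0]]
```

Still riding on the second ward with a light 3 N. I'll keep sliding right.

```bash

python3 -m crank '0.02 0.07 0 0 0.03 0 30; 0.02 0.07 0 0 0.03 0 30; 0.02 0.07 0 0 0.02 0 30; 0.02 0.07 0 0 0.02 0 30; 0.02 0.07 0 0 0.02 0 30; 0.02 0.07 0 0 0.02 0 30; 0.02 0.07 0 0 0.02 0 30; 0.02 0.07 0 0 0.02 0 30; 0.02 0 0 0 0 0 30; 0 0 0 0 0 0 30'
python3 -c "
from h import *
st()"
```

```text
clock: 15.3
position: [0.5498, -0.1394, 0.2975]
ee_rot: [0.995, -0.099, 0.003, -0.009]
ft_force: [-1.2, 3.6, 3.4]
grip_width: 0.448
t 15.30 tcp [ 0.5498 -0.1394  0.2975] grip(gate,mm) [ -3.3 -24.6 247.5] |d| 218.9 fore -0.015 side -0.113 stem x -1.7 y -12.4 w 0.448
F gate [-1.9  3.3  3.4] T [1.3  0.4  0.11] tool in gate [[1.0, -0.011, 0.004], [-0.011, -1.0, 0.018], [0.004, -0.018, -1.0]]
```

```bash

python3 -m crank '0.04 0 0 0 0 0 30; 0.04 0 0 0 0 0 30; 0.04 0 0 0 0 0 30; 0.04 0 0 0 0 0 30; 0.03 0.03 0 0 0 0 30; 0.03 0.03 0 0 0 0 30; 0.03 0.03 0 0 0 0 30; 0.03 0.03 0 0 0 0 30; 0 0 0 0 0 0 30; 0 0 0 0 0 0 30'
python3 -c "
from h import *
st()"
```

```text
clock: 16.3
position: [0.5603, -0.1478, 0.2964]
ee_rot: [0.995, -0.099, 0.002, -0.008]
ft_force: [-1.0, 1.9, 1.8]
grip_width: 0.454
t 16.30 tcp [ 0.5603 -0.1478  0.2964] grip(gate,mm) [  8.5 -31.  246.4] |d| 218.8 fore 0.039 side -0.142 stem x 4.3 y -15.8 w 0.454
F gate [-1.3  1.6  1.8] T [ 0.86  0.41 -0.06] tool in gate [[1.0, -0.011, 0.002], [-0.011, -1.0, 0.017], [0.002, -0.017, -1.0]]
```

```bash

python3 -m crank '0.06 0 0 0 0 0 30; 0.07 0 0.01 0 0 0 30; 0.07 0 0.01 0 0 0 30; 0.07 0 0.01 0 0 0 30; 0.07 0 0.01 0 0 0 30; 0.07 0 0.01 0 0 0 30; 0.07 0 0.01 0 0 0 30; 0.07 0 0 0 0 0 30; 0.04 0 0 0 0 0 30; 0 0 0 0 0 0 30'
python3 -c "
from h import *
st()"
```

```text
clock: 17.3
position: [0.5854, -0.1543, 0.2938]
ee_rot: [0.995, -0.099, 0.002, -0.007]
ft_force: [-0.5, 0.4, 0.7]
grip_width: 0.448
t 17.30 tcp [ 0.5854 -0.1543  0.2938] grip(gate,mm) [ 34.4 -32.7 243.8] |d| 219.0 fore 0.159 side -0.150 stem x 17.7 y -16.8 w 0.448
F gate [-0.6  0.3  0.7] T [ 0.08  0.32 -0.01] tool in gate [[1.0, -0.012, 0.003], [-0.012, -1.0, 0.015], [0.002, -0.015, -1.0]]
```

```bash

python3 -m crank '0 -0.1 -0.01 0 0 0 30; 0 -0.15 -0.02 0 0 0 30; 0 -0.18 -0.02 0 0 0 30; 0 -0.18 -0.02 0 0 0 30; 0 -0.18 -0.01 0 0 0 30; 0 -0.18 0 0 0 0 30; 0 -0.18 0 0 0 0 30; 0 -0.15 0.01 0 0 0 30; 0 -0.1 0.01 0 0 0 30; 0 0 0 0 0 0 30'
python3 -c "
from h import *
st()"
```

```text
clock: 18.3
position: [0.5973, -0.098, 0.2981]
ee_rot: [0.995, -0.101, 0.003, -0.004]
ft_force: [-1.2, -3.5, 1.0]
grip_width: 0.451
t 18.30 tcp [ 0.5973 -0.098   0.2981] grip(gate,mm) [ 35.7  24.3 248.1] |d| 222.4 fore 0.162 side 0.110 stem x 18.0 y 12.3 w 0.451
F gate [-0.5 -3.7  1. ] T [-1.62  0.17  0.04] tool in gate [[1.0, -0.015, 0.005], [-0.015, -1.0, 0.008], [0.005, -0.008, -1.0]]
```

```bash

python3 -m crank '0 -0.08 0.03 0 0 0 30; 0 -0.08 0.03 0 0 0 30; 0 -0.08 0.03 0 0 0 30; 0 -0.08 0.03 0 0 0 30; 0 -0.08 0.02 0 0 0 30; 0 -0.06 0.02 0 0 0 30; 0 -0.06 0 0 0 0 30; 0 -0.04 0 0 0 0 30; 0 0 0 0 0 0 30; 0 0 0 0 0 0 30'
python3 -c "
from h import *
st()"
```

```text
clock: 19.3
position: [0.6026, -0.0774, 0.2925]
ee_rot: [0.995, -0.103, 0.004, -0.002]
ft_force: [-0.7, -2.8, 4.2]
grip_width: 0.451
t 19.30 tcp [ 0.6026 -0.0774  0.2925] grip(gate,mm) [ 37.3  45.5 242.6] |d| 220.5 fore 0.174 side 0.208 stem x 19.3 y 23.5 w 0.451
F gate [-0.2 -2.9  4.2] T [-1.05  0.15  0.15] tool in gate [[1.0, -0.018, 0.008], [-0.019, -1.0, 0.005], [0.008, -0.005, -1.0]]
```

```bash

python3 -m crank '0.06 0.01 0.02 0 0 0 30; 0.08 0.01 0.02 0 0 0 30; 0.08 0.01 0.02 0 0 0 30; 0.08 0.01 0.02 0 0 0 30; 0.08 0.01 0.02 0 0 0 30; 0.08 0.01 0.02 0 0 0 30; 0.08 0.01 0.02 0 0 0 30; 0.08 0.01 0.02 0 0 0 30; 0 0 0 0 0 0 30; 0 0 0 0 0 0 30'
python3 -c "
from h import *
st()"
```

```text
clock: 20.3
position: [0.6266, -0.0829, 0.2873]
ee_rot: [0.995, -0.103, 0.002, -0.004]
ft_force: [-1.3, -4.6, 4.0]
grip_width: 0.448
t 20.30 tcp [ 0.6266 -0.0829  0.2873] grip(gate,mm) [ 61.6  44.7 237.3] |d| 220.8 fore 0.289 side 0.204 stem x 32.7 y 23.7 w 0.448
F gate [-0.5 -4.7  4. ] T [-0.89  0.05  0.14] tool in gate [[1.0, -0.019, 0.004], [-0.019, -1.0, 0.009], [0.004, -0.009, -1.0]]
```

Entering the notch freely. I'll press on gently to the end.

```bash

python3 -m crank '0.05 0.02 0.02 0 0 0 30; 0.05 0.02 0.02 0 0 0 30; 0.05 0.02 0.02 0 0 0 30; 0.05 0.01 0.02 0 0 0 30; 0.05 0 0.01 0 0 0 30; 0.05 0 0 0 0 0 30; 0.04 0 0 0 0 0 30; 0.04 0 0 0 0 0 30; 0.03 0 0 0 0 0 30; 0 0 0 0 0 0 30'
python3 -c "
from h import *
st()"
```

```text
clock: 21.3
position: [0.6378, -0.0857, 0.2838]
ee_rot: [0.995, -0.102, -0.005, -0.006]
ft_force: [-1.3, -4.5, 5.3]
grip_width: 0.449
t 21.30 tcp [ 0.6378 -0.0857  0.2838] grip(gate,mm) [ 72.4  44.2 233.8] |d| 220.8 fore 0.341 side 0.202 stem x 39.1 y 23.9 w 0.449
F gate [-0.4 -4.6  5.3] T [-0.8   0.12  0.14] tool in gate [[1.0, -0.018, -0.011], [-0.017, -1.0, 0.012], [-0.011, -0.011, -1.0]]
```

```bash

python3 -m crank '0.05 0.02 0 0 0 0 30; 0.05 0.02 0.01 0 0 0 30; 0.05 0.02 0.01 0 0 0 30; 0.05 0 0.01 0 0.02 0 30; 0.05 0 0 0 0.02 0 30; 0.05 0 0 0 0.02 0 30; 0.04 0 0 0 0.02 0 30; 0.04 0 0 0 0.02 0 30; 0.03 0 0 0 0 0 30; 0 0 0 0 0 0 30'
python3 -c "
from h import *
st()"
```

```text
clock: 22.3
position: [0.64, -0.086, 0.2834]
ee_rot: [0.995, -0.101, -0.017, -0.007]
ft_force: [-0.6, -5.2, 4.6]
grip_width: 0.451
t 22.30 tcp [ 0.64   -0.086   0.2834] grip(gate,mm) [ 73.3  44.2 233.5] |d| 220.7 fore 0.346 side 0.202 stem x 39.7 y 23.9 w 0.451
F gate [ 0.4 -5.3  4.6] T [-0.73 -0.01  0.  ] tool in gate [[0.999, -0.015, -0.036], [-0.015, -1.0, 0.01], [-0.036, -0.01, -0.999]]
```

```bash

python3 -m crank '0.04 0.05 0 0 0 0 30; 0.04 0.05 0 0 0 0 30; 0 0 0 0 0 0 30; 0 0 0 0 0 0 45; 0 0 0 0 0 0 60; 0 0 0 0 0 0 75; 0 0 0 0 0 0 80; 0 0 0 0 0 0 80; 0 0 0 0 0 0 80; 0 0 0 0 0 0 80'
python3 -c "
from h import *
st()"
python3 -m crank '0 0 -0.3 0 0 0 80; 0 0 -0.6 0 0 0 80; 0 0 -0.8 0 0 0 80; 0 0 -0.8 0 0 0 80; -0.8 0 -0.5 0 0 0 80; -1 0 0 0 0 0 80; -1 0 0 0 0 0 80; -1 0 0 0 0 0 80; 0 0 0 0 0 0 80; 0 0 0 0 0 0 80'
cat > look.py <<'E'
from h import *; import sys
from scipy.optimize import least_squares
st()
for n in ('scene','top'):
    p,d=camera(n); w=cloud(n,d)
    c=G+Rg@[.07,.04,.23]
    k=(np.linalg.norm(w-c,axis=-1)<.045)&(w[...,2]>.212)&(p.max(-1)<80)
    q=w[k]; print(n,len(q))
    if len(q)>15:
        s=least_squares(lambda c:np.linalg.norm(q-c,axis=1)-.02,q.mean(0)-[0,0,.01],loss='soft_l1',f_scale=.003)
        g=Rg.T@(s.x-G)-[0,0,.03]; L=np.linalg.norm(g); f=np.arctan2(g[0],g[2]); sd=np.arcsin(g[1]/L)
        print('knob',(g*1e3).round(1),'L',L*1e3,'fore %.3f side %.3f'%(f,sd),'stem',110*np.tan(f),110*np.tan(sd)/np.cos(f),'rms',np.sqrt(np.mean(s.fun**2)))
    u,v=proj(n,c)[0].astype(int); cv2.imwrite(f'pics/{n}{sys.argv[1]}.png',cv2.resize(p[max(0,v-45):v+45,u-60:u+60,::-1],None,fx=6,fy=6,interpolation=cv2.INTER_CUBIC))
E
python3 look.py 3
```

```text
clock: 23.3
position: [0.64, -0.0826, 0.2814]
ee_rot: [0.995, -0.097, -0.022, -0.012]
ft_force: [0.5, -0.3, 0.1]
grip_width: 0.934
t 23.30 tcp [ 0.64   -0.0826  0.2814] grip(gate,mm) [ 72.2  48.1 231.5] |d| 219.4 fore 0.344 side 0.221 stem x 39.4 y 26.3 w 0.934
F gate [ 0.5 -0.2  0.1] T [ 0.04 -0.08  0.01] tool in gate [[0.999, -0.008, -0.047], [-0.007, -1.0, 0.019], [-0.047, -0.019, -0.999]]
clock: 24.3
position: [0.4912, -0.055, 0.4208]
ee_rot: [0.995, -0.097, -0.019, -0.011]
ft_force: [0.7, 0.8, -0.3]
grip_width: 0.934
t 24.30 tcp [ 0.4912 -0.055   0.4208] grip(gate,mm) [-78.9  47.5 370.9] |d| 353.1 fore -0.227 side 0.135 stem x -25.4 y 15.3 w 0.934
F gate [ 0.5  0.9 -0.3] T [-0.01 -0.04 -0.01] tool in gate [[0.999, -0.008, -0.041], [-0.008, -1.0, 0.019], [-0.041, -0.019, -0.999]]
scene 141
knob [ 66.   43.5 199. ] L 214.10224911289495 fore 0.320 side 0.205 stem 36.472103350575495 24.035606767133476 rms 0.0011787290914656772
top 0
```

View pics/scene3.png

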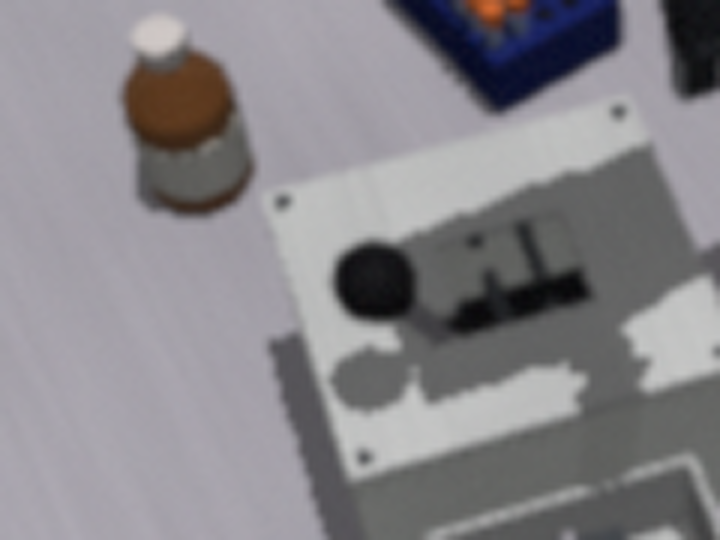

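View pics/top3.png

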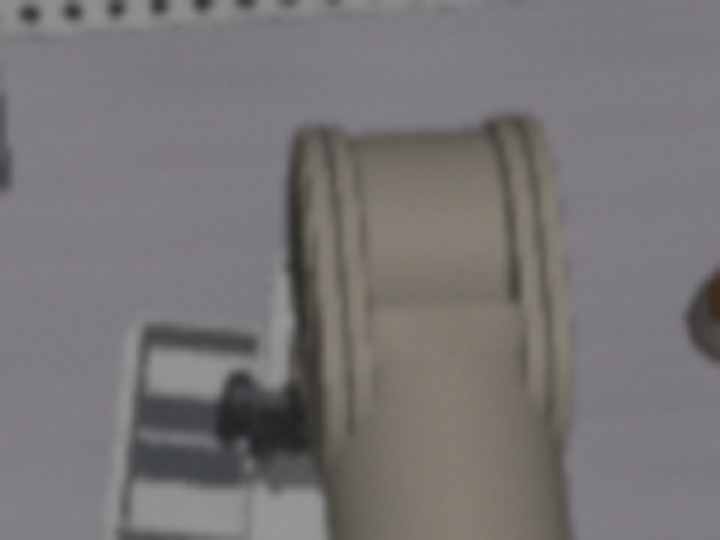

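The picture shows the free knob at (375,280), with the stem entering the notch at (430,325). The scene fit puts the stem at x = 36.5 and y = 24, within calibration error of home. To be sure, I'll nudge it gently from behind with shut fingers.

```bash
python3 -c "
from h import *
togo(G+Rg@[.020,.043,.40])"

```

```text
tool-axis units to go [2.42 0.09 0.41]
turn units [-0.14  0.3  -0.05]
```

```bash

python3 -m crank '0.4 0.03 0 -0.14 0.3 0 0; 0.5 0.03 0 0 0 0 0; 0.5 0.03 0 0 0 0 0; 0.4 0 0 0 0 0 0; 0.3 0 0 0 0 0 0; 0.2 0 0 0 0 0 0; 0 0 0.2 0 0 0 0; 0 0 0.2 0 0 0 0; 0 0 0 0 0 0 0; 0 0 0 0 0 0 0' 20
python3 -c "
from h import *
st();togo(G+Rg@[.020,.043,.293])"

```

```text
clock: 25.4
position: [0.5905, -0.0778, 0.3983]
ee_rot: [0.995, -0.097, -0.002, -0.003]
ft_force: [0.6, 0.8, 0.3]
grip_width: 0.001
t 25.40 tcp [ 0.5905 -0.0778  0.3983] grip(gate,mm) [ 24.8  42.8 348.3] |d| 322.1 fore 0.078 side 0.133 stem x 8.6 y 14.8 w 0.001
F gate [0.5 0.9 0.3] T [-0.02 -0.02 -0.02] tool in gate [[1.0, -0.007, -0.005], [-0.007, -1.0, 0.005], [-0.005, -0.005, -1.0]]
tool-axis units to go [-0.11  0.    2.63]
turn units [-0.03  0.03 -0.05]
```

```bash

python3 -m crank '-0.11 0 0.4 0 0 0 0; 0 0 0.5 0 0 0 0; 0 0 0.5 0 0 0 0; 0 0 0.5 0 0 0 0; 0 0 0.4 0 0 0 0; 0 0 0.3 0 0 0 0; 0 0 0 0 0 0 0; 0.1 0 0 0 0 0 0; 0.1 0 0 0 0 0 0; 0.1 0 0 0 0 0 0'
python3 -c "
from h import *
st()"

```

```text
clock: 26.4
position: [0.5973, -0.0788, 0.2972]
ee_rot: [0.995, -0.097, 0.003, -0.001]
ft_force: [0.9, -0.4, -0.3]
grip_width: 0.002
t 26.40 tcp [ 0.5973 -0.0788  0.2972] grip(gate,mm) [ 32.1  43.  247.2] |d| 223.8 fore 0.147 side 0.193 stem x 16.3 y 21.8 w 0.002
F gate [ 1.  -0.2 -0.3] T [-0.02  0.02 -0.04] tool in gate [[1.0, -0.008, 0.005], [-0.008, -1.0, 0.002], [0.005, -0.002, -1.0]]
```

```bash

python3 -m crank '0.03 0 0.05 0 0 0 0; 0.04 0 0.02 0 0 0 0; 0.04 0 0 0 0 0 0; 0.04 0 0 0 0 0 0; 0.04 0 0 0 0 0 0; 0.04 0 0 0 0 0 0; 0.04 0 0 0 0 0 0; 0.04 0 0 0 0 0 0; 0.04 0 0 0 0 0 0; 0.04 0 0 0 0 0 0'
python3 -c "
from h import *
st()"

```

```text
clock: 27.4
position: [0.6056, -0.0799, 0.2949]
ee_rot: [0.995, -0.096, -0.01, -0.0]
ft_force: [-11.6, 0.4, 5.9]
grip_width: 0.001
t 27.40 tcp [ 0.6056 -0.0799  0.2949] grip(gate,mm) [ 39.3  43.3 245. ] |d| 222.8 fore 0.181 side 0.196 stem x 20.1 y 22.2 w 0.001
F gate [-11.5  -1.8   5.9] T [-0.18  2.3   0.05] tool in gate [[1.0, -0.006, -0.02], [-0.006, -1.0, -0.001], [-0.02, 0.002, -1.0]]
```

At 11.5 N, with hinge friction only 1 N, the lever doesn't move on, so it is against the notch bottom. I'll back off and do a final check.

```bash

python3 -m crank '-0.2 0 0 0 0 0 0; -0.4 0 0 0 0 0 0; -0.3 0 -0.5 0 0 0 0; 0 0 -0.8 0 0 0 0; 0 0 -0.9 0 0 0 0; 0 0 -0.9 0 0 0 0; -0.9 0 -0.3 0 0 0 0; -0.9 0 0 0 0 0 0; -0.9 0 0 0 0 0 0; -0.5 0 0 0 0 0 0'
python3 -m crank '0 0.8 0 0 0 0 0; 0 0.9 0 0 0 0 0; 0 0.9 0 0 0 0 0; 0 0.9 0 0 0 0 0; 0 0.9 0 0 0 0 0; 0 0.5 0 0 0 0 0; 0 0 0 0 0 0 0; 0 0 0 0 0 0 0; 0 0 0 0 0 0 0; 0 0 0 0 0 0 0'
python3 look.py 4
python3 -c "
from h import *
p,d=camera('scene');cv2.imwrite('pics/full4.png',p[:,:,::-1])"
```

```text
clock: 28.4
position: [0.442, -0.0469, 0.438]
ee_rot: [0.995, -0.096, -0.009, -0.001]
ft_force: [0.3, -0.0, 0.3]
grip_width: -0.004
clock: 29.4
position: [0.3998, -0.241, 0.4413]
ee_rot: [0.996, -0.093, -0.003, 0.002]
ft_force: [-0.6, 0.9, 0.4]
grip_width: 0.001
t 29.40 tcp [ 0.3998 -0.241   0.4413] grip(gate,mm) [-132.3 -153.5  391.3] |d| 414.2 fore -0.351 side -0.380 stem x -40.3 y -46.7 w 0.001
F gate [-0.8  0.8  0.4] T [ 0.03 -0.01 -0.01] tool in gate [[1.0, 0.0, -0.005], [0.0, -1.0, -0.005], [-0.005, 0.005, -1.0]]
scene 131
knob [ 66.   43.2 198.8] L 213.88217454546833 fore 0.320 side 0.203 stem 36.50225830184818 23.89720999929925 rms 0.0013838335081496915
top 83
knob [ 68.   45.  198.1] L 214.23448277658548 fore 0.331 side 0.212 stem 37.75355014282524 24.979868909093113 rms 0.001985303664402584
```

View pics/top4.png

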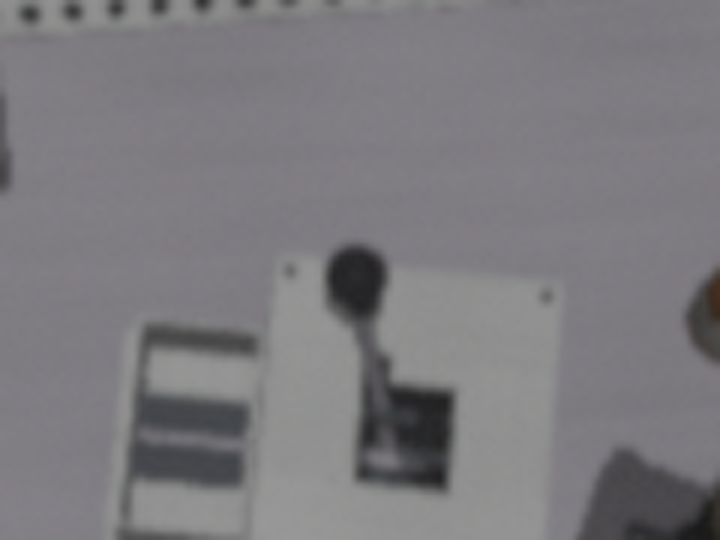

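View pics/full4.png

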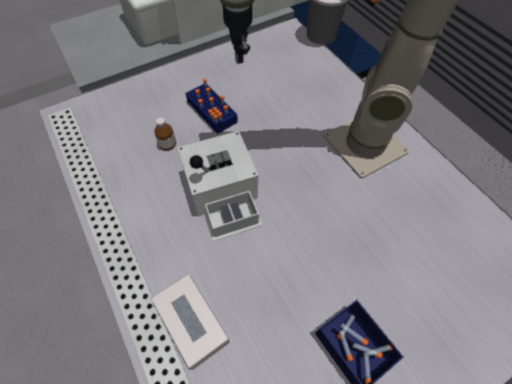

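The top view shows the knob at (355,280) with the stem lying in the notch. The full view shows the rack (211,105), bottle (165,133) and bin (358,343) where they were. The lever pose is unchanged after the push, so I'm handing in.

```bash
python3 -c "
from workcell import *
print(get_obs()['clock']); hand_in()"
```

```text
29.55
the job is handed in; nothing more can be done
```

The lever is home in the run notch and released; I handed in at 29.55 s with the arm parked clear. I pinched the knob from above and leaned lightly on each ward until it slipped through. The first crossover was at about y = +9 mm and the second at about -16 mm. From there I took it along the far lane and into the notch.

**Is it home?** I pushed the released knob gently from behind with the fingers shut. The push reached about 11.5 N at the knob, against about 1 N of hinge friction. The scene camera read the same lever pose before and after, so the lever is against the notch bottom.

**Camera disagreement:** The final fits put the stem at x = 36.5 mm (scene camera) and 37.8 mm (top camera), against 38 mm for fully home. They put y at 23.9 and 25.0 mm, against 22 mm, but the notch allows 19 to 25 mm. All of this is within the 2 mm calibration, though neither picture alone would prove the last millimetre.

**Forces:**
- **Heaviest lean on the gate:** on my first try at the first ward the lean built up to about 20 N sideways at the knob. That is more than I wanted but below the 36 N that counts as forcing.
- **After that:** I backed off, and the sideways readings at the end of each later move through the gate were about 5 N or less.
- **Limit of the readings:** I read force only at the end of each one-second call, so short peaks in between were not seen.

**Surroundings:** In the last picture the rack, bottle and bin stand where they were. I checked this by eye, not by measurement.

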